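# Spent cell into the child-resistant battery tub

### The job

Open the child-resistant used-battery tub on its wooden foot: push its cap down hard while turning it anticlockwise until it comes free, without forcing the catches. Lay the cap flat, top up, on the round cork mat, then put the spent battery cell standing on the bench into the open tub. Leave the jar, the bowl, the headlamp and the bike light where they are.

Things in the scene. Friction and masses are not known exactly. Their poses are not given: they have to be found in the camera images.
- tub: Used-battery tub, fixed to the bench: round wooden foot 96 mm across, 12 mm high; white thick-walled round body 60 mm across from 12 to 66 mm height; neck 44 mm across (54 over its two ledges) up to the rim at 90 mm. Straight bore 39 mm across, inner floor at 17 mm height. Origin at the centre of the foot's underside, on the bench; z up along the bore.
- tub_rim (a point): Centre of the tub's mouth at rim height, 90 mm above the bench; hidden by the cap while closed. Axes as the tub's.
- tub_catch (a point): On the tub's axis at the catches (hidden under the cap), 81 mm up; axes as the tub's. Cap yaw relative to this, anticlockwise from above: turns freely from -10 to 10 deg (closed pocket) and 40 to 100 deg (middle pocket); a 4 mm deep catch bars 10 to 40 and another 100 to 130 unless the cap is held down; lifts off only between 130 and 146; hard stop at 146.
- cap: Loose grey plastic push-and-turn cap, ribbed all round, 62 mm across, 28 mm high, 60 g; origin at the centre of its lower edge, z up. A rib on its top points along its x axis. Closed: origin 74 mm above the bench, x axis within 8 deg of the tub's. About 138 deg anticlockwise (growing yaw) frees it, more than most wrists turn at once; then lift it 20 mm straight up to clear the neck.
- cap_top (a point): Centre of the cap's flat top, 28 mm above its lower edge. The cap has an inner spring: 8 N starts it down, 16 N pushes it 4 mm down, just past a catch, and at 20 N and 6 mm it bottoms hard. Over 120 N between cap and tub, as from 2.5 N m of turning on a catch, counts as forcing.
- cap_lugs (a point): On the cap's axis, 9 mm above its lower edge, at its two inner lugs. Let go in the closed or middle pocket the cap springs up and stays caught there, so it can be let go and gripped afresh in the middle pocket; it must be held down past each of the two catches.
- mat: Round cork mat fixed on the bench, 110 mm across, 4 mm thick; origin at the centre of its underside. The cap is laid here.
- cell: Spent battery cell, loose, standing upright on the bench: bare aluminium cylinder 16 mm across and 25 mm high with a 6 mm wide, 2 mm high terminal on top, 27 mm overall, 14 g; origin at the centre of its underside, z up.
- jar: Bystander: glass jar with steel screw lid, 72 mm across and 110 mm high, loose; origin at the centre of its underside.
- bowl: Bystander: stainless dog bowl, 170 mm across the rim and 55 mm high, loose; origin at the centre of its underside.
- headlamp: Bystander: grey headlamp without its strap, about 50 x 82 x 42 mm, loose; origin at the centre of its underside.
- bike_light: Bystander: yellow bike light, about 86 x 34 x 33 mm, loose; origin at the centre of its underside.
There are look-alikes about, which are no part of the job. What is shaped like the cap but pink is not meant. Leave any black look-alike of the mat alone.

How it is judged:
By the outcome, as a careful person would: the job done as asked, in the order asked, and still so for the second after the job is handed in, with the robot touching nothing.
It also fails if it takes over 72 s, if anything falls off the work surface, if the arm or the gripper's body presses on something with over 40 N, if the wrist force passes 120 N, or if a joint passes its speed limit or range.

### The arm

A 6-joint arm with a two-finger parallel gripper is mounted at the origin on the work surface. World frame = base frame: x ahead of the robot, y to its left, z up, the work surface at z = 0. Lengths are in m, angles in rad, forces in N, time in s.
With the tool pointing down it reaches from about 0.375 to 0.975 m from the base axis. Payload 3.8 kg.
Tool frame: the origin (TCP) lies between the finger pads; the fingertips stand ctrl.nose_length ahead of it and the grasp point (between the pads) lies 6 mm ahead of it (ctrl.nose_length is the distance from the TCP to the fingertips, in m); z points along the fingers, y is the line along which they close (so a half turn about z gives the same grasp; the last joint's range is limited). The gripper opens to 85 mm and grips with 20 to 120 N. Pads are 22 mm wide; open, the fingers measure 114 mm over their backs; the gripper's body (76 mm by 85 mm) begins 54 mm behind the grasp point. The pads swing forward as they close: fully open they stand 13 mm farther back than shut.
Start: joints at [-1.351, 0.264, 1.604, -0, 1.274, -0.037], TCP at [0.171, -0.653, 0.256] pointing down, gripper open.
Joint ranges: [-2.63, 2.63], [-0.94, 2.18], [0.31, 2.57], [-1.31, 4.45], [0, 2.66], [-2.55, 2.55]. Speed limits (rad/s): [2.57, 2.57, 3.14, 3.14, 3.14, 3.14].

### API

Orientations are given as [roll, pitch, yaw] about the fixed x, y, z axes, in that order (R = Rz(yaw) Ry(pitch) Rx(roll)).
In Python, from rig import sense, capture, close_job, ctrl gives the robot as it stands.
- The arm moves only by the tool carry_out, never from a script. Its argument "increments" is a list of rows, each a list of 7 numbers: the shift along the tool's x, y, z each as a share of 0.03 m, from -1 to 1, then the turn, a rotation vector about the tool's x, y, z each as a share of 180 degrees, from -1 to 1, then the opening, from -1 (shut) to 1 (fully open). A call has 1 to 8 rows; each row shifts and turns the commanded pose from where the row before left it, along the tool's axes as they then stand; what a row does not reach is not made up. A row lasts 1/10 s, in which the tool goes at most 50 mm and 8.59 degrees, less where a joint would pass 70% of its speed; a pose out of reach is approached as far as the arm can. A call with a number of a shift or a turn outside -1 to 1 is refused whole. A call with a gripper value outside its range is refused whole. The fingers move at their own pace and stop on an object; the grip force is fixed at half the most. Time passes only in rows, so rows that do not move let the fingers close. It gives the time, the measured TCP pose, the force, the opening and the grip force at its end, in the units of the state.
- sense(): the state, without advancing time (a new reading comes with each control period).
- capture(name): name is "scene" or "top"; returns a dict with "image" (400x640x3 uint8, red, green, blue), "range_z" (400x640 float32, m along the optical axis (not along the pixel's ray), 0 where there is no reading), "intrinsics" (3x3 intrinsics, pixels), "xyz" and "rotation" of the camera in the world. Camera axes: x right, y down, z forward; pixel columns grow to the right and rows downward; lengths in m; the calibration is good to about 2 mm. A picture is of the moment at which its call begins.
- close_job(): hands the job in; it is judged then, once.
The state is a dict: "time": time; "qpos": joint angles; "dq": joint speeds; "joint_torque": joint torques, N m; "eef_pos": TCP position; "orientation": TCP orientation; "force": force on the tool from outside, world axes, zero at the start; "moment": the same for the moment, N m; "gripper_width": opening from 0.0 (shut) to 1.0 (fully open); "finger_force": force on a finger pad.
Only numpy, scipy, OpenCV 4.12 (cv2) and the standard library are available. Lean on these libraries where they do the work, as an engineer would, in place of code of your own. Each camera call takes 0.05 s, during which the arm holds its last target. There are 200 camera calls.

## Working session

There is one attempt and no reset: what is moved stays moved. The work goes in short steps, Python scripts to look and compute and a tool call to move; the robot and the scene stay as the last step left them, time stands still between calls to the robot, and variables do not carry over. Pictures are saved under pics/ and viewed, at most 10 in all, crops included, and the job is handed in when it is done.

Besides the shell and the picture viewer there is one more tool, called after ">>>" as name([rows], argument=value, ...), one row to a line, values as JSON. carry_out: Moves the arm, as the interface text tells. Its arguments: {"type":"object","properties":{"increments":{"type":"array"}},"required":["increments"]}

```bash
ls; mkdir -p pics; python3 - <<'E'
from rig import sense,capture,ctrl
import cv2,numpy as np
for n in("scene","top"):
    c=capture(n); cv2.imwrite(f"pics/{n}0.png",c["image"][:,:,::-1]); np.savez(f"{n}0.npz",**c)
    print(n,c["intrinsics"].tolist(),c["xyz"],c["rotation"].tolist() if hasattr(c["rotation"],'tolist') else c["rotation"])
print(sense()); print(ctrl.nose_length, [a for a in dir(ctrl) if a[0]!='_'])
E
```

```text
pics
scene [[504.8294717851827, 0.0, 323.5188901741916], [0.0, 504.8294717851827, 205.4356532297955], [0.0, 0.0, 1.0]] [ 1.32152244 -0.72546855  0.99182443] [-2.293094990056055, -0.010553675945846885, 0.8128819294669416]
top [[460.03764994488745, 0.0, 324.5082975248778], [0.0, 460.03764994488745, 202.29840195270535], [0.0, 0.0, 1.0]] [ 0.38111643 -0.00154232  1.42035148] [-2.9774604930360726, 0.00876263897872498, -1.585523540943377]
{'time': 0.1, 'qpos': array([-1.35091804e+00,  2.64697972e-01,  1.60527890e+00,  1.67534584e-06,
        1.27371066e+00, -3.68664326e-02]), 'dq': array([-5.98387079e-04, -3.42649585e-04, -2.35695214e-03, -1.68563274e-04,
        2.15112955e-05, -1.42828303e-03]), 'joint_torque': array([ 4.40615040e-04, -5.16707218e+01, -3.68590522e+01, -1.34789884e-04,
        6.27865884e-03, -2.00337632e-05]), 'eef_pos': array([ 0.17128767, -0.65225202,  0.25505051]), 'orientation': array([-3.13949926e+00, -7.88128137e-05,  2.56744140e-01]), 'force': array([ 0.66270259,  0.57136728, -0.49971511]), 'moment': array([-0.04813259,  0.00412918,  0.03691316]), 'finger_force': 0.0, 'gripper_width': 1.0014330410906351}
0.025 ['Unreachable', 'nose_length']
```

View pics/top0.png

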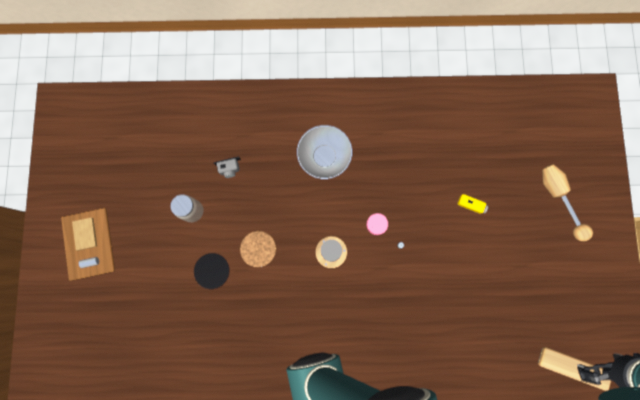

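View pics/scene0.png

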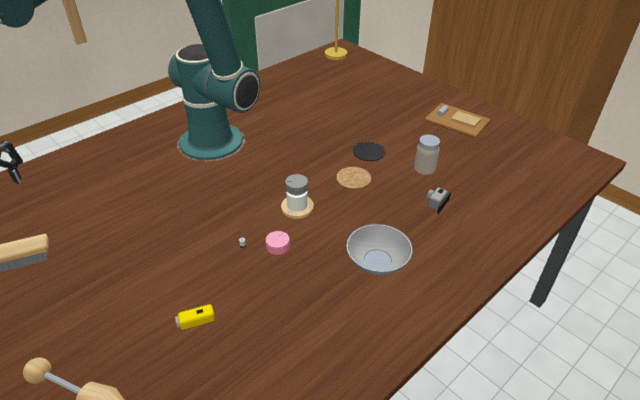

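The top view shows the tub at (331,252), the mat at (258,249), the cell at (401,245), the pink look-alike at (377,224) and the black mat at (211,271). Next I'll measure these and enlarge the cap.

```bash
cat > h.py <<'E'
import numpy as np,cv2
from scipy.spatial.transform import Rotation as R
def cam(c): return np.array(c["intrinsics"]),np.array(c["xyz"]),R.from_euler('xyz',c["rotation"]).as_matrix()
def at_z(c,u,v,z):
    K,t,M=cam(c); d=M@np.linalg.inv(K)@[u,v,1]; return t+d*(z-t[2])/d[2]
def cloud(c):
    K,t,M=cam(c); v,u=np.mgrid[:400,:640]; z=c["range_z"]
    p=np.stack([(u-K[0,2])/K[0,0]*z,(v-K[1,2])/K[1,1]*z,z],-1)@M.T+t; p[z==0]=np.nan; return p
E
python3 - <<'E'
from h import *
c=dict(np.load("top0.npz")); s=dict(np.load("scene0.npz")); P=cloud(c);Q=cloud(s)
for n,u,v,z in(("cap",331,251,.102),("mat",258,249,.004),("cell",401,245,.026),("pink",377,224,.028)): print(n,at_z(c,u,v,z).round(4),P[v,u].round(4))
def stat(n,A,lo,hi,ctr,r):
    m=(A[...,2]>lo)&(A[...,2]<hi)&(np.hypot(A[...,0]-ctr[0],A[...,1]-ctr[1])<r)
    p=A[m]; 
    if len(p): 
        e=cv2.minEnclosingCircle(p[:,:2].astype(np.float32)); print(n,len(p),p.mean(0).round(4),np.round(e[0],4),round(e[1],4))
for nm,A in(("top",P),("scene",Q)):
    print(nm)
    stat("capTop",A,.096,.11,at_z(c,331,251,.102),.045)
    stat("foot",A,.008,.016,at_z(c,331,252,.012),.06)
    stat("mat",A,.002,.007,at_z(c,258,249,.004),.065)
    stat("cell",A,.015,.035,at_z(c,401,245,.026),.02)
g=c["image"]
# color-based centroids
hsv=cv2.cvtColor(g,cv2.COLOR_RGB2HSV)
a=cv2.resize(c["image"][210:290,225:425],None,fx=4,fy=4,interpolation=cv2.INTER_CUBIC)
b=cv2.resize(s["image"][165:260,230:330],None,fx=5,fy=2.8 and 5,interpolation=cv2.INTER_CUBIC)
h=np.zeros((600,800,3),np.uint8); cc=cv2.resize(c["image"][230:272,310:352],(280,280),interpolation=cv2.INTER_CUBIC)
h[:320,:]=a; h[320:600,:280]=cc; h[320:600,290:290+ 400]=cv2.resize(s["image"][170:219,265:335],(400,280),interpolation=cv2.INTER_CUBIC)
cv2.imwrite("pics/crop1.png",h[:,:,::-1])
E
```

```text
cap [ 0.4584 -0.0097  0.102 ] [ 0.4584 -0.0097  0.1016]
mat [0.4737 0.2139 0.004 ] [0.4736 0.2136 0.0061]
cell [ 0.4777 -0.2219  0.026 ] [ 0.4776 -0.2215  0.0283]
pink [ 0.5424 -0.1514  0.028 ] [ 0.5426 -0.1516  0.0261]
top
capTop 375 [ 0.4612 -0.0099  0.1024] [ 0.4611 -0.01  ] 0.0315
foot 322 [ 0.4558 -0.0099  0.0123] [ 0.4576 -0.0113] 0.0539
mat 700 [0.4733 0.2133 0.0044] [0.4736 0.2138] 0.0649
cell 25 [ 0.4777 -0.2204  0.0246] [ 0.4781 -0.2212] 0.0081
scene
capTop 271 [ 0.4678 -0.0101  0.1013] [ 0.466  -0.0075] 0.036
foot 268 [ 0.4787 -0.0202  0.0118] [ 0.4661 -0.0098] 0.0491
mat 464 [0.4775 0.215  0.0042] [0.4736 0.214 ] 0.0647
cell 34 [ 0.4841 -0.222   0.0225] [ 0.4835 -0.2217] 0.0102
```

View pics/crop1.png

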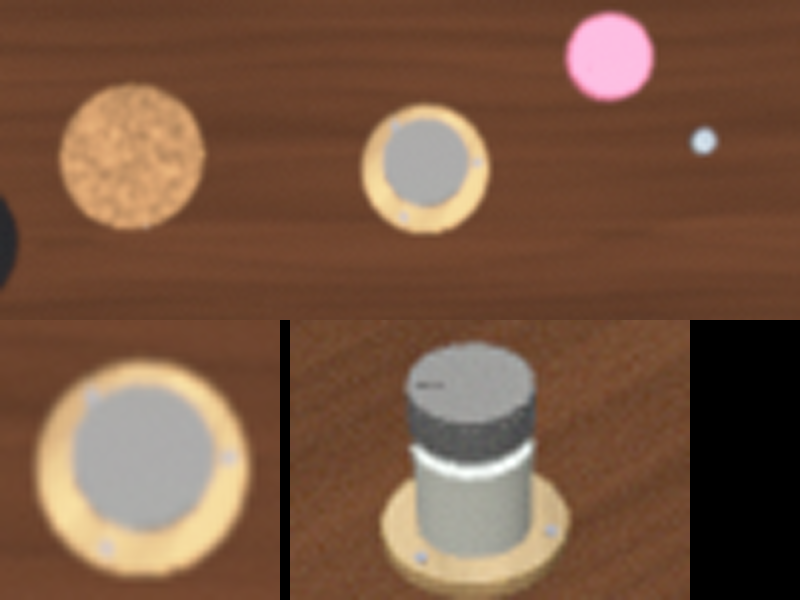

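```bash
python3 - <<'E'
from h import *
s=dict(np.load("scene0.npz")); c=dict(np.load("top0.npz"))
f=lambda x,y:(265+(x-290)*.175,170+(y-320)*.175)
for x,y in((470,383),(416,385),(444,385)): print(at_z(s,*f(x,y),.102).round(4))
print(at_z(c,310+142*.15-.4,230+137*.15-.4,.102).round(4))
# fit grey cap top circle in both views
for nm,d,ro in(("top",c,(230,272,310,352)),("scene",s,(170,200,280,315))):
    P=cloud(d); m=(np.abs(P[...,2]-.102)<.004); m&=(np.hypot(P[...,0]-.462,P[...,1]+.01)<.05)
    v,u=np.nonzero(m); ct=cv2.findContours(m.astype(np.uint8),0,1)[0]; k=max(ct,key=len)
    e=cv2.fitEllipse(k); print(nm,e,at_z(d,*e[0],.102).round(4))
E
```

```text
[ 0.4672 -0.0088  0.102 ]
[ 0.4504 -0.0294  0.102 ]
[ 0.4597 -0.0193  0.102 ]
[ 0.4608 -0.0094  0.102 ]
top ((331.01983642578125, 249.9440460205078), (20.906410217285156, 20.97614860534668), 60.727638244628906) [ 0.4614 -0.0098  0.102 ]
scene ((296.1864318847656, 181.37693786621094), (14.207293510437012, 21.298105239868164), 87.74658203125) [ 0.4678 -0.0105  0.102 ]
```

>>> carry_out([
  [0.78,-0.96,0,0,0,0,1],
  [0.78,-0.96,0,0,0,0,1],
  [0.78,-0.96,0,0,0,0,1],
  [0.78,-0.96,0,0,0,0,1],
  [0.78,-0.96,0,0,0,0,1],
  [0.78,-0.96,0,0,0,0,1],
  [0.78,-0.96,0,0,0,0,1],
  [0.78,-0.96,0,0,0,0,1],
])

```text
time: 0.9
eef_pos: [0.2942, -0.3808, 0.2558]
orientation: [-3.141, 0.0, 0.256]
force: [-0.2, -0.7, -0.4]
gripper_width: 1.0
finger_force: 0.0
```

>>> carry_out([
  [0.78,-0.96,0,0,0,0,1],
  [0.78,-0.96,0,0,0,0,1],
  [0.78,-0.96,0,0,0,0,1],
  [0.78,-0.96,0,0,0,0,1],
  [0.78,-0.96,0,0,0,0,1],
  [0.78,-0.96,0,0,0,0,1],
  [0.78,-0.96,0,0,0,0,1],
  [0.78,-0.96,0,0,0,0,1],
])

```text
time: 1.7
eef_pos: [0.4166, -0.1105, 0.256]
orientation: [-3.142, 0.0, 0.257]
force: [0.9, -1.2, -0.5]
gripper_width: 1.002
finger_force: 0.0
```

```bash
python3 - <<'E'
from h import *
s=dict(np.load("scene0.npz")); c=dict(np.load("top0.npz"))
for u,v in ((331.1,251.6),(330.7,251.2)): print(at_z(c,u,v,.012).round(4))
# high-precision: project model circles & compare w/ edges, by maximising gradient over centre
from scipy.optimize import minimize
def proj(d,p):
    K,t,M=cam(d); q=(p-t)@M@K.T; return q[:,:2]/q[:,2:]
a=np.linspace(0,2*np.pi,180,endpoint=False); ring=np.c_[np.cos(a),np.sin(a),0*a]
for nm,d in(("top",c),("scene",s)):
  g=cv2.GaussianBlur(d["image"].astype(np.float32),(0,0),.7)
  def samp(pts): 
      q=proj(d,pts).astype(np.float32); return cv2.remap(g,q[:,:1],q[:,1:],cv2.INTER_LINEAR)[:,0]
  for n,cx,cy,z,r in(("captop",.462,-.01,.102,.031),("foot",.462,-.01,.012,.048),("footlow",.462,-.01,.0,.048),("mat",.4736,.214,.004,.055),("cell",.478,-.222,.025,.008)):
    best=max(((np.linalg.norm(samp(ring*(r-.002)+[x,y,z])-samp(ring*(r+.002)+[x,y,z]),axis=1).mean(),x,y) for x in cx+np.arange(-.01,.0101,.0005) for y in cy+np.arange(-.01,.0101,.0005)))
    print(nm,n,np.round(best,4))
E
```

```text
[ 0.4619 -0.0105  0.012 ]
[ 0.4631 -0.0093  0.012 ]
top captop [ 4.10789e+01  4.71500e-01 -1.35000e-02]
top foot [ 9.60832e+01  4.61500e-01 -1.00000e-02]
top footlow [ 9.43272e+01  4.62000e-01 -1.00000e-02]
top mat [64.2007  0.4746  0.2155]
top cell [112.1063   0.478   -0.2205]
scene captop [ 6.1541e+01  4.6450e-01 -8.0000e-03]
scene foot [ 6.76425e+01  4.65500e-01 -8.50000e-03]
scene footlow [66.5135  0.455   0.    ]
scene mat [53.1114  0.4786  0.2165]
scene cell [99.6097  0.483  -0.22  ]
```

>>> carry_out([
  [0.78,-0.96,0.5,0,0,0,1],
  [0.78,-0.96,0.5,0,0,0,1],
  [0.78,-0.96,0.5,0,0,0,1],
  [0,0,0.7,0,0,0,1],
  [0,0,0.7,0,0,0,1],
  [0,0,0,0,0,0,1],
  [0,0,0,0,0,0,1],
])

```text
time: 2.4
eef_pos: [0.4619, -0.0107, 0.169]
orientation: [-3.141, 0.001, 0.257]
force: [0.6, -0.4, 0.3]
gripper_width: 1.0
finger_force: 0.0
```

```bash
python3 - <<'E'
from h import *
from rig import *
c=capture("scene"); np.savez("scene1.npz",**c); t=capture("top"); np.savez("top1.npz",**t)
S=sense(); print(S["qpos"].round(3),S["eef_pos"].round(4),S["force"].round(2))
im=cv2.resize(c["image"][110:220,240:350],(600,600),interpolation=cv2.INTER_CUBIC)
cv2.imwrite("pics/s1.png",im[:,:,::-1])
E
```

```text
[-0.078 -0.07   2.134  0.     1.076  1.237] [ 0.4632 -0.011   0.1704] [ 0.83 -0.21  0.28]
```

View pics/s1.png

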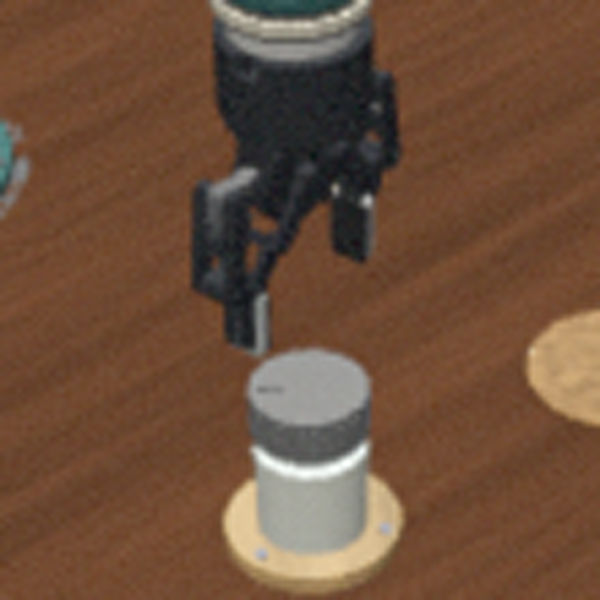

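The gripper sits above the cap, with the cap centre at (310,388) in the crop. The finger tips straddle it symmetrically, so I'll descend.

>>> carry_out([
  [0,-0.05,0.67,0,0,0,1],
  [0,0,0.67,0,0,0,1],
  [0,0,0.67,0,0,0,1],
  [0,0,0.67,0,0,0,1],
  [0,0,0,0,0,0,1],
  [0,0,0,0,0,0,1],
])

```text
time: 3.1
eef_pos: [0.4627, -0.0096, 0.0899]
orientation: [3.141, -0.001, 0.256]
force: [0.1, -0.4, 0.8]
gripper_width: 1.0
finger_force: 0.0
```

>>> carry_out([
  [0,0,0,0,0,0,0.75],
  [0,0,0,0,0,0,0.65],
  [0,0,0,0,0,0,0.65],
])

```text
time: 3.4
eef_pos: [0.463, -0.0093, 0.09]
orientation: [3.141, -0.002, 0.257]
force: [-0.4, 0.1, 0.4]
gripper_width: 0.826
finger_force: 0.0
```

>>> carry_out([
  [0,0,0,0,0,0,0.58],
  [0,0,0,0,0,0,0.54],
  [0,0,0,0,0,0,0.54],
])

```text
time: 3.7
eef_pos: [0.4621, -0.0092, 0.0889]
orientation: [-3.142, -0.0, 0.257]
force: [-0.1, -0.5, 0.4]
gripper_width: 0.77
finger_force: 0.0
```

>>> carry_out([
  [0,0,0,0,0,0,0.5],
  [0,0,0,0,0,0,0.48],
  [0,0,0,0,0,0,0.48],
])

```text
time: 4.0
eef_pos: [0.462, -0.0092, 0.0888]
orientation: [-3.141, 0.0, 0.257]
force: [-0.4, 0.5, -0.7]
gripper_width: 0.739
finger_force: 0.0
```

>>> carry_out([
  [0,0,0,0,0,0,-1],
  [0,0,0,0,0,0,-1],
  [0,0,0,0,0,0,-1],
  [0,0,0,0,0,0,-1],
])

```text
time: 4.4
eef_pos: [0.4621, -0.0094, 0.0892]
orientation: [3.141, 0.0, 0.257]
force: [-3.3, -1.6, 6.4]
gripper_width: 0.715
finger_force: 64.2
```

>>> carry_out([
  [0,0,0.08,0,0,0,-1],
  [0,0,0.05,0,0,0,-1],
  [0,0,0,0,0,0,-1],
  [0,0,0,0,0,0,-1],
])

```text
time: 4.8
eef_pos: [0.4622, -0.0094, 0.0862]
orientation: [3.141, 0.0, 0.257]
force: [-5.7, -1.6, 13.2]
gripper_width: 0.713
finger_force: 65.1
```

>>> carry_out([
  [0,0,0.05,0,0,0,-1],
  [0,0,0.05,0,0,0,-1],
  [0,0,0,0,0,0,-1],
  [0,0,0,0,0,0,-1],
])

```text
time: 5.2
eef_pos: [0.4622, -0.0094, 0.0838]
orientation: [3.141, 0.0, 0.257]
force: [-8.6, -1.2, 18.0]
gripper_width: 0.711
finger_force: 65.6
```

>>> carry_out([
  [0,0,0.02,0,0,-0.03,-1],
  [0,0,0,0,0,-0.03,-1],
  [0,0,0,0,0,-0.03,-1],
])

```text
time: 5.5
eef_pos: [0.4632, -0.0094, 0.0837]
orientation: [3.141, -0.001, 0.542]
force: [-5.8, -0.5, 17.9]
gripper_width: 0.714
finger_force: 65.7
```

```bash
python3 -c "
from rig import *
S=sense();print(S['force'].round(2),S['moment'].round(2),S['qpos'].round(3),S['orientation'].round(3))"
```

```text
[-5.84 -0.45 17.86] [-0.29  0.95 -0.4 ] [-0.074  0.044  2.206  0.     0.89   0.954] [ 3.141e+00 -1.000e-03  5.420e-01]
```

>>> carry_out([
  [0,0,0.01,0,0,-0.03,-1],
  [0,0,0,0,0,-0.03,-1],
  [0,0,0,0,0,-0.03,-1],
  [0,0,0,0,0,-0.03,-1],
])

```text
time: 5.9
eef_pos: [0.4634, -0.0096, 0.0835]
orientation: [3.14, -0.001, 0.919]
force: [-6.1, -2.2, 18.6]
gripper_width: 0.715
finger_force: 65.7
```

```bash
python3 -c "
from rig import *
S=sense();print(S['force'].round(2),S['moment'].round(2),S['orientation'].round(3))"
```

```text
[-6.08 -2.17 18.59] [-0.29  0.91 -0.35] [ 3.14e+00 -1.00e-03  9.19e-01]
```

>>> carry_out([
  [0,0,0,0,0,-0.03,-1],
  [0,0,0,0,0,-0.03,-1],
  [0,0,0,0,0,-0.03,-1],
  [0,0,0,0,0,-0.03,-1],
  [0,0,0,0,0,-0.03,-1],
  [0,0,0,0,0,-0.03,-1],
  [0,0,0,0,0,-0.03,-1],
  [0,0,0,0,0,-0.03,-1],
])

```text
time: 6.7
eef_pos: [0.4641, -0.0097, 0.0838]
orientation: [3.138, 0.001, 1.673]
force: [-4.7, -3.9, 18.6]
gripper_width: 0.712
finger_force: 65.7
```

```bash
python3 -c "
from rig import *
from h import *
S=sense();print(S['force'].round(2),S['moment'].round(2),S['orientation'].round(3))
c=capture('scene')
im=cv2.resize(c['image'][140:220,255:335],(480,480),interpolation=cv2.INTER_CUBIC)
cv2.imwrite('pics/s2.png',im[:,:,::-1])"
```

```text
[-4.69 -3.94 18.64] [-0.36  0.72 -0.3 ] [3.138e+00 1.000e-03 1.673e+00]
```

View pics/s2.png

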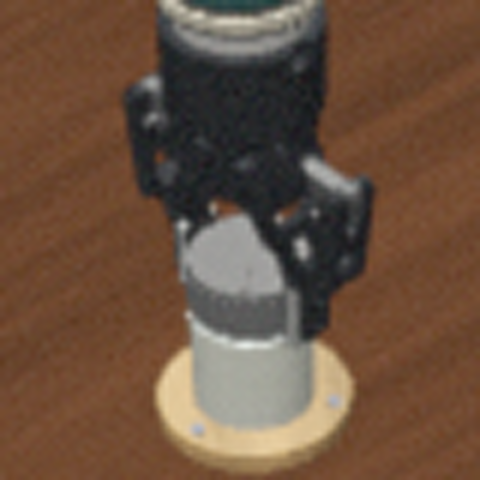

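The rib now points toward the viewer at (248,275); it pointed left before, so the cap is turning with the gripper. I'll keep turning.

>>> carry_out([
  [0,0,0,0,0,-0.03,-1],
  [0,0,0,0,0,-0.03,-1],
  [0,0,0,0,0,-0.03,-1],
  [0,0,0,0,0,-0.03,-1],
  [0,0,0,0,0,-0.03,-1],
  [0,0,0,0,0,-0.03,-1],
  [0,0,0,0,0,-0.03,-1],
])

```text
time: 7.45
eef_pos: [0.4647, -0.0094, 0.0841]
orientation: [3.138, 0.004, 2.333]
force: [-3.7, -1.2, 17.6]
gripper_width: 0.715
finger_force: 65.9
```

```bash
python3 -c "
from rig import *
S=sense();print(S['force'].round(2),S['moment'].round(2),S['orientation'].round(3))"
```

```text
[-3.7  -1.18 17.59] [-0.02  0.64 -0.33] [3.138 0.004 2.333]
```

>>> carry_out([
  [0,0,0.015,0,0,-0.03,-1],
  [0,0,0,0,0,-0.03,-1],
  [0,0,0,0,0,-0.03,-1],
  [0,0,0,0,0,-0.01,-1],
  [0,0,0,0,0,0,-1],
])

```text
time: 7.95
eef_pos: [0.4652, -0.0093, 0.0838]
orientation: [3.139, 0.005, 2.644]
force: [-2.5, -0.4, 17.4]
gripper_width: 0.714
finger_force: 65.8
```

```bash
python3 -c "
from rig import *
S=sense();print(S['force'].round(2),S['moment'].round(2),S['orientation'].round(3))"
```

```text
[-2.53 -0.42 17.38] [-0.04  0.52 -0.07] [3.139 0.005 2.644]
```

>>> carry_out([
  [0,0,-0.1,0,0,0,-1],
  [0,0,-0.1,0,0,0,-1],
  [0,0,-0.1,0,0,0,-1],
  [0,0,0,0,0,0,-1],
])

```text
time: 8.35
eef_pos: [0.4644, -0.0092, 0.0911]
orientation: [3.139, 0.004, 2.644]
force: [2.9, 0.4, 3.0]
gripper_width: 0.715
finger_force: 64.2
```

```bash
python3 -c "
from rig import *
S=sense();print(S['force'].round(2),S['moment'].round(2),S['orientation'].round(3),S['eef_pos'].round(4))"
```

```text
[2.9  0.37 3.01] [ 0.01 -0.37  0.03] [3.139 0.004 2.644] [ 0.4644 -0.0092  0.0911]
```

>>> carry_out([
  [0,0,-0.07,0,0,0,-1],
  [0,0,-0.07,0,0,0,-1],
  [0,0,0,0,0,0,-1],
])

```text
time: 8.65
eef_pos: [0.4636, -0.0096, 0.0938]
orientation: [3.141, 0.003, 2.645]
force: [6.1, -2.4, -1.2]
gripper_width: 0.716
finger_force: 66.3
```

>>> carry_out([
  [0,0,-0.1,0,0,0,-1],
  [0,0,-0.1,0,0,0,-1],
  [0,0,0,0,0,0,-1],
])

```text
time: 8.95
eef_pos: [0.4633, -0.0097, 0.0997]
orientation: [3.141, 0.003, 2.645]
force: [5.5, -2.7, -0.8]
gripper_width: 0.713
finger_force: 67.1
```

>>> carry_out([
  [0,0,-0.5,0,0,0,-1],
  [0,0,-0.8,0,0,0,-1],
  [0,0,-0.8,0,0,0,-1],
  [0,0,-0.2,0,0,0,-1],
  [0,0,0,0,0,0,-1],
])

```text
time: 9.45
eef_pos: [0.462, -0.0092, 0.1688]
orientation: [3.141, 0.0, 2.644]
force: [-0.7, -0.3, -0.7]
gripper_width: 0.713
finger_force: 70.3
```

```bash
python3 -c "
from rig import *
from h import *
c=capture('scene')
S=sense();print(S['force'].round(2),S['eef_pos'].round(4),S['orientation'].round(3))
im=cv2.resize(c['image'][110:220,240:350],(480,480),interpolation=cv2.INTER_CUBIC)
cv2.imwrite('pics/s3.png',im[:,:,::-1])"
```

```text
[ 0.92 -0.1  -1.25] [ 0.4613 -0.0091  0.1678] [-3.141e+00 -2.000e-03  2.644e+00]
```

View pics/s3.png

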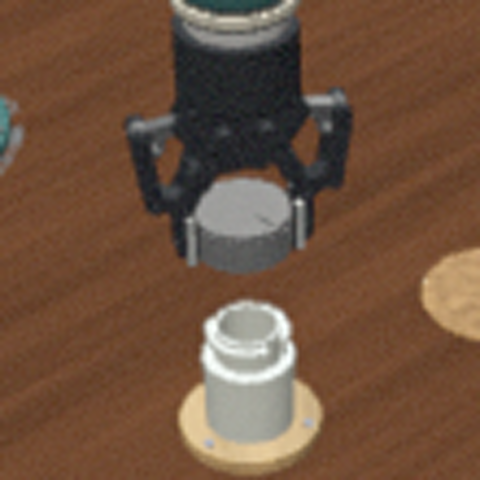

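The cap is off, held level at (243,225) in the crop, and the tub is open below it. Now to the mat.

>>> carry_out([
  [0.45,0.976,0,0,0,0,-1],
  [0.45,0.976,0,0,0,0,-1],
  [0.45,0.976,0,0,0,0,-1],
  [0.45,0.976,0,0,0,0,-1],
  [0.45,0.976,0,0,0,0,-1],
  [0.45,0.976,0.3,0,0,0,-1],
  [0.45,0.976,0.5,0,0,0,-1],
  [0,0,0.8,0,0,0,-1],
])

```text
time: 10.3
eef_pos: [0.4771, 0.2194, 0.1199]
orientation: [3.14, 0.0, 2.647]
force: [-0.1, -0.6, -0.8]
gripper_width: 0.714
finger_force: 70.4
```

>>> carry_out([
  [0,0,0.8,0,0,0,-1],
  [0,0,0.8,0,0,0,-1],
  [0,0,0.7,0,0,0,-1],
  [0,0,0.4,0,0,0,-1],
  [0,0,0,0,0,0,-1],
  [0,0,0,0,0,0,-1],
])

```text
time: 10.9
eef_pos: [0.4765, 0.2158, 0.0394]
orientation: [-3.141, -0.001, 2.644]
force: [0.2, -0.1, -1.0]
gripper_width: 0.716
finger_force: 70.4
```

>>> carry_out([
  [0,0,0.2,0,0,0,-1],
  [0,0,0.2,0,0,0,-1],
  [0,0,0.1,0,0,0,-1],
  [0,0,0,0,0,0,-1],
])

```text
time: 11.3
eef_pos: [0.4765, 0.2158, 0.0245]
orientation: [-3.141, -0.0, 2.644]
force: [-0.8, -0.0, -1.2]
gripper_width: 0.711
finger_force: 70.4
```

>>> carry_out([
  [0,0,0.07,0,0,0,-1],
  [0,0,0,0,0,0,-1],
  [0,0,0,0,0,0,-1],
])

```text
time: 11.6
eef_pos: [0.477, 0.2161, 0.0238]
orientation: [3.141, 0.0, 2.644]
force: [-2.8, -0.4, 6.7]
gripper_width: 0.714
finger_force: 74.5
```

>>> carry_out([
  [0,0,0.04,0,0,0,-1],
  [0,0,0,0,0,0,-1],
  [0,0,0,0,0,0,-1],
])

```text
time: 11.9
eef_pos: [0.477, 0.2161, 0.0238]
orientation: [-3.141, -0.0, 2.644]
force: [-7.1, -1.8, 16.6]
gripper_width: 0.714
finger_force: 79.7
```

>>> carry_out([
  [0,0,-0.04,0,0,0,-1],
  [0,0,0,0,0,0,0.5],
  [0,0,0,0,0,0,0.6],
  [0,0,0,0,0,0,0.8],
  [0,0,0,0,0,0,1],
  [0,0,0,0,0,0,1],
  [0,0,0,0,0,0,1],
])

```text
time: 12.6
eef_pos: [0.4767, 0.216, 0.0226]
orientation: [-3.141, -0.0, 2.644]
force: [-0.2, 0.8, 0.7]
gripper_width: 0.995
finger_force: 0.0
```

>>> carry_out([
  [0,0,-0.5,0,0,0,1],
  [0,0,-0.8,0,0,0,1],
  [0,0,-1,0,0,0,1],
  [0,0,-1,0,0,0,1],
  [0,0,-1,0,0,0,1],
  [0,0,0,0,0,0,1],
])

```text
time: 13.2
eef_pos: [0.4801, 0.2173, 0.1568]
orientation: [3.134, 0.006, 2.644]
force: [-0.6, -0.3, 0.7]
gripper_width: 0.995
finger_force: 0.0
```

>>> carry_out([
  [0,0,0,0,0,0.043,1],
  [0,0,0,0,0,0.043,1],
  [0,0,0,0,0,0.043,1],
  [0,0,0,0,0,0.043,1],
  [0,0,0,0,0,0.043,0],
  [0,0,0,0,0,0.043,0],
  [0,0,0,0,0,0.043,0],
  [0,0,0,0,0,0.041,0],
])

```text
time: 14.0
eef_pos: [0.4762, 0.2157, 0.1506]
orientation: [-3.14, 0.001, 1.565]
force: [-0.1, -0.3, 0.2]
gripper_width: 0.499
finger_force: 0.0
```

```bash
python3 -c "
from rig import *
from h import *
c=capture('scene');S=sense();print(S['eef_pos'].round(4),S['orientation'].round(3),S['gripper_width'],S['qpos'].round(3))
a=cv2.resize(c['image'][100:270,225:465],(720,510),interpolation=cv2.INTER_CUBIC)
cv2.imwrite('pics/s4.png',a[:,:,::-1])"
```

```text
[0.4762 0.2158 0.1507] [-3.14e+00  1.00e-03  1.56e+00] 0.5040480749118118 [0.378 0.07  2.034 0.    1.039 0.389]
```

View pics/s4.png

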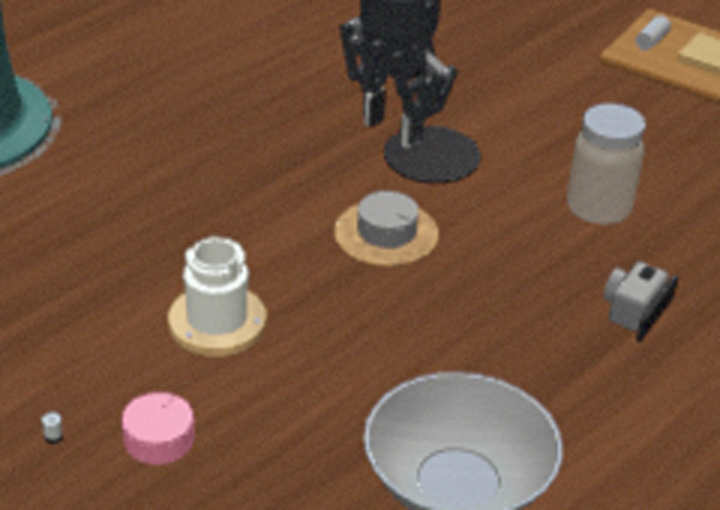

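The cap lies flat, top up, centred on the cork mat at (387,220). Next is the cell.

>>> carry_out([
  [-0.97,0.1,0,0,0,0,0],
  [-0.97,0.1,0,0,0,0,0],
  [-0.97,0,0,0,0,0,0],
  [-0.97,0,0,0,0,0,0],
  [-0.97,0,0,0,0,0,0],
  [-0.97,0,0,0,0,0,0],
  [-0.97,0,0,0,0,0,0],
  [-0.97,0,0,0,0,0,0],
])

```text
time: 14.85
eef_pos: [0.482, -0.0179, 0.151]
orientation: [-3.141, -0.0, 1.573]
force: [1.1, 0.2, -0.6]
gripper_width: 0.501
finger_force: 0.0
```

>>> carry_out([
  [-0.97,0,0,0,0,0,0],
  [-0.97,0,0,0,0,0,0],
  [-0.97,0,0,0,0,0,0],
  [-0.97,0,0,0,0,0,0],
  [-0.97,0,0,0,0,0,0],
  [-0.97,0,0,0,0,0,0],
  [-0.97,0,0,0,0,0,0],
  [0,0,0,0,0,0,0],
])

```text
time: 15.65
eef_pos: [0.4823, -0.2234, 0.1513]
orientation: [-3.142, 0.001, 1.569]
force: [-0.1, 0.3, -0.0]
gripper_width: 0.495
finger_force: 0.0
```

>>> carry_out([
  [0,0,0.8,0,0,0,0],
  [0,0,0.8,0,0,0,0],
  [0,0,0.9,0,0,0,0],
  [0,0,0.5,0,0,0,0],
  [0,0,0,0,0,0,0],
  [0,0,0,0,0,0,0],
])

```text
time: 16.25
eef_pos: [0.4825, -0.2202, 0.0618]
orientation: [-3.141, -0.0, 1.571]
force: [0.2, -0.3, 0.1]
gripper_width: 0.499
finger_force: 0.0
```

```bash
python3 -c "
from rig import *
from h import *
c=capture('scene');S=sense();print(S['eef_pos'].round(4),S['orientation'].round(3),S['gripper_width'],S['qpos'].round(3))
a=cv2.resize(c['image'][190:265,205:305],(800,600),interpolation=cv2.INTER_CUBIC)
cv2.imwrite('pics/s5.png',a[:,:,::-1])"
```

```text
[ 0.4833 -0.2207  0.0627] [3.140e+00 1.000e-03 1.571e+00] 0.49727076155771044 [-0.475  0.197  2.08   0.     0.863 -0.475]
```

View pics/s5.png

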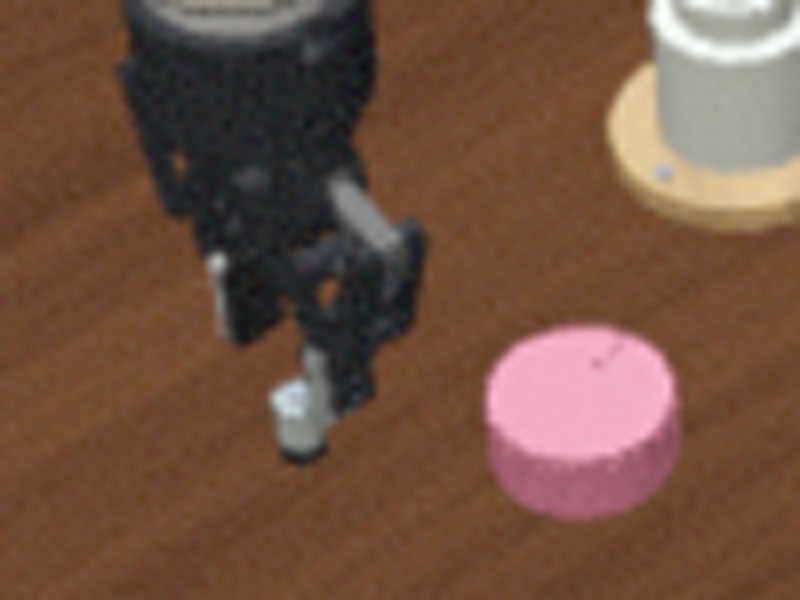

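The cell at (298,420) sits between the fingers, roughly below their midpoint. I'll shift by -3 mm in x, descend and close.

>>> carry_out([
  [0,-0.08,0.4,0,0,0,0],
  [0,0,0.5,0,0,0,0],
  [0,0,0,0,0,0,0],
  [0,0,0,0,0,0,-0.3],
  [0,0,0,0,0,0,-0.5],
  [0,0,0,0,0,0,-0.55],
  [0,0,0,0,0,0,-0.6],
  [0,0,0,0,0,0,-0.6],
])

```text
time: 17.1
eef_pos: [0.4803, -0.2207, 0.0351]
orientation: [3.141, 0.0, 1.57]
force: [-0.0, -0.1, -0.1]
gripper_width: 0.198
finger_force: 0.0
```

>>> carry_out([
  [0,0,0,0,0,0,-0.7],
  [0,0,0,0,0,0,-1],
  [0,0,0,0,0,0,-1],
  [0,0,0,0,0,0,-1],
  [0,0,0,0,0,0,-1],
])

```text
time: 17.6
eef_pos: [0.4803, -0.2207, 0.0352]
orientation: [3.141, 0.0, 1.57]
force: [-1.2, 1.3, 5.4]
gripper_width: 0.159
finger_force: 58.6
```

>>> carry_out([
  [0,0,-0.6,0,0,0,-1],
  [0,0,-0.9,0,0,0,-1],
  [0,0,-0.9,0,0,0,-1],
  [0,0,-0.9,0,0,0,-1],
  [0,0,-0.7,0,0,0,-1],
  [0,0,0,0,0,0,-1],
])

```text
time: 18.2
eef_pos: [0.4823, -0.2217, 0.158]
orientation: [3.135, 0.003, 1.57]
force: [0.1, 0.8, 0.1]
gripper_width: 0.151
finger_force: 58.6
```

>>> carry_out([
  [0.88,-0.07,0,0,0,0,-1],
  [0.88,-0.07,0,0,0,0,-1],
  [0.88,-0.07,0,0,0,0,-1],
  [0.88,-0.07,0,0,0,0,-1],
  [0.88,-0.07,0,0,0,0,-1],
  [0.88,-0.07,0,0,0,0,-1],
  [0.88,-0.07,0,0,0,0,-1],
  [0.88,-0.07,0,0,0,0,-1],
])

```text
time: 19.0
eef_pos: [0.4622, -0.0082, 0.1529]
orientation: [-3.139, -0.0, 1.57]
force: [0.6, -1.2, 0.5]
gripper_width: 0.153
finger_force: 58.6
```

>>> carry_out([
  [0,0,0,0,0,0,-1],
  [0,0,0,0,0,0,-1],
  [0,0,0,0,0,0,-1],
])

```text
time: 19.3
eef_pos: [0.4631, -0.0098, 0.1539]
orientation: [-3.14, 0.0, 1.57]
force: [-0.0, 0.0, 0.3]
gripper_width: 0.159
finger_force: 58.6
```

```bash
python3 -c "
from rig import *
from h import *
c=capture('scene');S=sense();print(S['eef_pos'].round(4),S['orientation'].round(3),S['gripper_width'],S['force'].round(1))
a=cv2.resize(c['image'][110:220,240:350],(600,600),interpolation=cv2.INTER_CUBIC)
cv2.imwrite('pics/s6.png',a[:,:,::-1])"
```

```text
[ 0.4633 -0.01    0.1542] [-3.141  0.     1.569] 0.15361769560807123 [-0.6  0.6 -0.4]
```

View pics/s6.png

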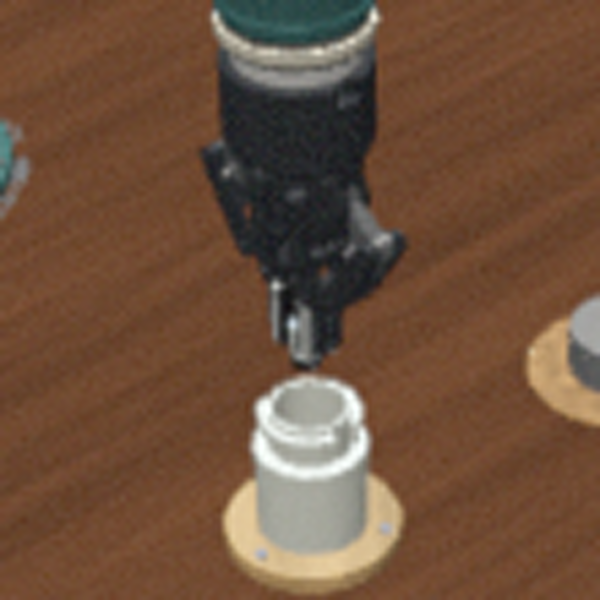

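The cell is held at (303,345), right above the open mouth at (312,403). I'll lower it and release.

>>> carry_out([
  [0,0,0.5,0,0,0,-1],
  [0,0,0.5,0,0,0,-1],
  [0,0,0.2,0,0,0,-1],
  [0,0,0,0,0,0,-1],
  [0,0,0,0,0,0,-1],
])

```text
time: 19.85
eef_pos: [0.4637, -0.0097, 0.119]
orientation: [3.141, 0.0, 1.569]
force: [-0.3, -0.6, 0.2]
gripper_width: 0.156
finger_force: 58.6
```

>>> carry_out([
  [0,0,0,0,0,0,-0.6],
  [0,0,0,0,0,0,-0.5],
  [0,0,0,0,0,0,-0.4],
  [0,0,0,0,0,0,-0.2],
  [0,0,0,0,0,0,0],
  [0,0,-0.5,0,0,0,0],
  [0,0,-1,0,0,0,0],
  [0,0,-1,0,0,0,0],
])

```text
time: 20.65
eef_pos: [0.4626, -0.0092, 0.1938]
orientation: [-3.139, -0.0, 1.57]
force: [0.8, 0.6, -0.2]
gripper_width: 0.499
finger_force: 0.0
```

>>> carry_out([
  [-1,0,-0.5,0,0,0,0],
  [-1,0,0,0,0,0,0],
  [-1,0,0,0,0,0,0],
  [-1,0,0,0,0,0,0],
  [-1,0,0,0,0,0,0],
  [-1,0,0,0,0,0,0],
  [0,0,0,0,0,0,0],
  [0,0,0,0,0,0,0],
])

```text
time: 21.45
eef_pos: [0.463, -0.1895, 0.2085]
orientation: [-3.141, -0.001, 1.568]
force: [0.1, -0.3, 0.4]
gripper_width: 0.499
finger_force: 0.0
```

```bash
python3 -c "
from rig import *
from h import *
c=capture('scene');t=capture('top');S=sense();print(S['eef_pos'].round(4),S['gripper_width'],S['force'].round(1))
a=cv2.resize(c['image'][150:270,225:385],(800,600),interpolation=cv2.INTER_CUBIC)
b=cv2.resize(t['image'][235:267,315:347],(256,256),interpolation=cv2.INTER_CUBIC); a[344:,544:]=b
cv2.imwrite('pics/s7.png',a[:,:,::-1])
P=cloud(t); m=np.hypot(P[...,0]-.4635,P[...,1]+.01)<.016; print(np.sort(P[m][:,2]).round(3))"
```

```text
[ 0.4631 -0.1886  0.2085] 0.4994579129814118 [-0.1  0.4  0.6]
[0.012 0.012 0.012 0.013 0.013 0.013 0.014 0.014 0.014 0.014 0.015 0.015
 0.015 0.015 0.015 0.015 0.015 0.016 0.016 0.017 0.017 0.017 0.017 0.017
 0.017 0.017 0.017 0.018 0.018 0.018 0.018 0.018 0.018 0.018 0.018 0.019
 0.019 0.019 0.019 0.019 0.019 0.02  0.02  0.02  0.02  0.02  0.02  0.021
 0.021 0.021 0.021 0.021 0.021 0.022 0.022 0.022 0.022 0.022 0.022 0.022
 0.022 0.022 0.023 0.023 0.024 0.035 0.037 0.039 0.039 0.039 0.04  0.04
 0.04  0.04  0.041 0.041 0.042 0.042 0.042 0.042 0.043 0.043 0.043 0.043
 0.044 0.044 0.047 0.048 0.05 ]
```

View pics/s7.png

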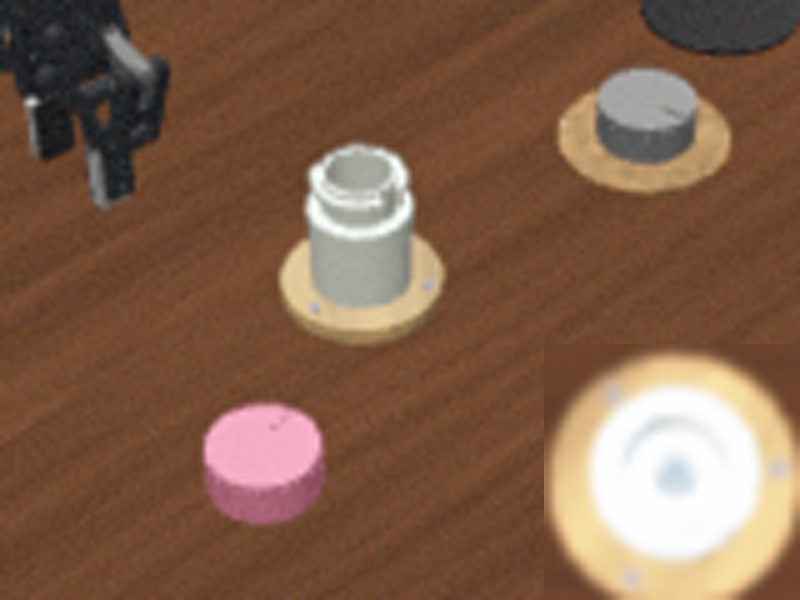

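The cell stands in the tub: the inset shows it at (677,475), with its top about 42 mm up. The cap is flat on the cork mat at (647,105), so I'm handing in.

```bash
python3 -c "
from rig import *
print(close_job())"
```

```text
the job is handed in; nothing more can be done
None
```

The job is handed in at about 21.5 s: the tub was opened without forcing the catches, the cap lies flat and top up on the cork mat, the cell stands in the open tub, and the arm kept clear of the jar, bowl, headlamp and bike light.

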